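# Close up the pellet feeder: drawer shut, cover plate held over its threads

### The job

The pellet canister has just been loaded into the white feeder: first push its grey drawer fully shut, then lift the blue cover plate off its tray by the black handle and hold it level about 15 mm above the feeder's top, lined up so that each of the four brass threaded holes shows fully through its hole in the plate, ready for me to start the screws. Finish while still holding the plate there in mid-air; it must never touch the feeder, because the seal is freshly greased, and leave the things on the side tiers alone.

Things in the scene. Friction and masses are not known exactly. Their poses are not given: they have to be found in the camera images.
- feeder_top (a point): centre of the top face of the white automatic feeder, a fixed box 160 (its x) x 130 (its y) x 95 mm tall. Its -x face (roughly towards the robot) has the drawer; z is up. The top face is 95 mm over the countertop and carries a rectangular motor bay edged by a black seal (1 mm proud) and four brass threaded holes (6 mm bore) at x = +-52, y = +-37 mm from this point
- thread0 (a point): mouth of the threaded hole at feeder x = -52, y = -37 mm, on the top face
- thread2 (a point): mouth of the threaded hole diagonally opposite, at feeder x = +52, y = +37 mm
- drawer (a joint): how far the feeder's grey drawer stands open, in m: 0 is fully shut against a stop, 0.06 the most. It slides along the feeder's x axis (shuts towards feeder +x), takes about 2 N to push and stays where it is left; a red pellet canister is already fixed in it
- drawer_front (a point): centre of the drawer's flat outer face (112 mm wide, 62 mm tall), 47 mm over the countertop; moves with the drawer and lies 90 mm on the -x side of the feeder's centre when shut
- handle (a point): point in the black handle of the blue cover plate, 25 mm above the plate's upper face and on its centre line. The handle is an upright bar 60 mm along the plate's x, 16 mm thick along its y, rising 42 mm above the plate. The plate is loose, 130 (x) x 100 (y) x 6 mm, about 150 g, and has four 14 mm through holes at x = +-52, y = +-37 mm, the same pattern as the feeder's threads; it fits either way round. Its underside is 31 mm below this point. Axes are the plate's, z up
- hole0 (a point): centre of the plate hole at plate x = -52, y = -37 mm, at the underside
- hole2 (a point): centre of the plate hole diagonally opposite, at plate x = +52, y = +37 mm, at the underside
- tray: fixed low clear acrylic tray, 180 x 150 mm, on which the cover plate starts; its floor is 30 mm over the countertop, with a lip 6 mm above that. Origin on the countertop under its centre
- saucer: round white ceramic feeding saucer, 76 mm wide, 16 mm tall; a bystander on a side tier of clear trays, leave it alone. Origin at the centre of its underside
- cone: terracotta breeding cone, 64 mm wide, 85 mm tall; a bystander on a side tier of clear trays, leave it alone. Origin at the centre of its underside
- canister: red plastic pellet canister with black cap, 54 mm wide, 70 mm tall; a bystander on a side tier of clear trays, leave it alone. Origin at the centre of its underside
- suction_cup: small black suction cup, 40 mm wide, 26 mm tall; a bystander on a side tier of clear trays, leave it alone. Origin at the centre of its underside
- check_valve: grey check valve, 60 mm long, 22 mm tall; a bystander on a side tier of clear trays, leave it alone. Origin at the centre of its underside
- jar: amber jar with green cap, 52 mm wide, 55 mm tall; a bystander on a side tier of clear trays, leave it alone. Origin at the centre of its underside
- plate: the blue cover plate itself (see handle); origin at the centre of its underside
- feeder: the white feeder itself (see feeder_top); origin on the countertop under its centre
Not all that is in view belongs to the job. Several things have the shape of the tray; the one meant has the colours described above.

How it is judged:
By the outcome, as a careful person would: the job done as asked, in the order asked, and still so for the second after the job is handed in, while the arm keeps its last pose, push and grip.
It also fails if it takes over 54 s, if anything falls off the work surface, if the arm or the gripper's body presses on something with over 40 N, if the wrist force passes 120 N, or if a joint passes its speed limit or range.

### The arm

A 6-joint arm with a two-finger parallel gripper is mounted at the origin on the work surface. World frame = base frame: x ahead of the robot, y to its left, z up, the work surface at z = 0. Lengths are in m, angles in rad, forces in N, time in s.
With the tool pointing down it reaches from about 0.35 to 0.775 m from the base axis. Payload 5.5 kg.
Tool frame: the origin (TCP) lies midway between the tips of the shut fingers; the grasp point (between the pads) lies 19 mm behind it; x points along the fingers, y is the direction in which the jaws open and shut, and the axes are right-handed (so a half turn about x gives the same grasp; the last joint's range is limited). The gripper opens to 85 mm and grips with 20 to 120 N. Pads are 22 mm wide; open, the fingers measure 114 mm over their backs; the gripper's body (76 mm by 85 mm) begins 54 mm behind the grasp point. The pads swing forward as they close: fully open they stand 13 mm farther back than shut.
Start: joints at [0.985, 0.313, 0.046, 1.304, 0, 1.431], TCP at [0.248, 0.519, 0.231] pointing down, gripper open.
Joint ranges: [-2.76, 2.76], [-0.86, 1.69], [-1.03, 1.26], [-2.2, 2.34], [-1.47, 1.5], [-3.14, 3.14]. Speed limits (rad/s): [2.57, 2.57, 3.14, 3.14, 3.14, 3.14].

### API

Orientations are given as a unit quaternion [w, x, y, z].
In Python, from workcell import env, optics, order, models gives the robot as it stands. The module is installed in compiled form; this text tells all that it offers.
- The arm moves only by the tool servo_tool, never from a script. Its argument "moves" is a list of rows, each a list of 5 numbers: the shift along the tool's x, y, z in cm, then the turn about the tool's x in rad, then the closure, from -1 (fully open) to 1 (shut). A call has exactly 10 rows; each row shifts and turns the commanded pose from where the row before left it, along the tool's axes as they then stand; what a row does not reach is not made up. A row lasts 1/8 s, in which the tool goes at most 62.5 mm and 10.7 degrees, less where a joint would pass 70% of its speed; a pose out of reach is approached as far as the arm can. A call is refused whole if a number of a shift passes 6.25 or a number of a turn 0.188, either way. A call with a gripper value outside its range is refused whole. The fingers move at their own pace and stop on an object; "grip_force" is the grip in N (left out, the last holds). Time passes only in rows, so rows that do not move let the fingers close, or fill a call up. It gives the time, the measured TCP pose, the force and the opening at its end, in the units of the state.
- env.get_state(): the state, without advancing time (a new reading comes with each control period).
- optics.read_camera(name): name is "scene" or "top" or "wrist"; returns a dict with "pixels" (420x560x3 uint8, blue, green, red), "vertical_fov" (degrees; the focal length in pixels is half the picture's height over the tangent of half this angle, whatever the lens; pixels are square), "cx", "cy" (the principal point, pixels), "extrinsics" (4x4, takes a point from world to camera coordinates). Camera axes: x right, y up, looking along -z (the intrinsics and any distortion apply to the point x, -y, -z); pixel columns grow to the right and rows downward; lengths in m; the calibration is good to about 2 mm. A picture is of the moment at which its call begins. There is no depth.
- order.hand_in(): hands the job in, once; it reports no verdict.
Trained networks look in a picture, given as the dict that the camera call returned (one of the last four; its "shot" number tells which), for a name from the list of things; names that differ only in an ending like _2 or _b are one class to them, and where a whole thing is asked for, a point or a joint stands for the part that bears it (a point fixed in the world has none). Each returns a list of dicts, best first, with "conf" (0 to 1); they miss things now and then, are a little off and sometimes report something else, mostly with a low value. They report only what shows in the picture. A call takes as long as a camera call. They do not tell look-alikes from the thing itself.
- models.outline_of(name, picture): "pixels" (420x560 bool, what is visible of it) and "location" ([column, row] in pixels, amid what is visible of it).
- models.pinpoint(name, picture): "location" ([column, row] in pixels: a listed point, or the origin of a listed thing).
The state is a dict: "clock": time; "joint_pos": joint angles; "qvel": joint speeds; "tau": joint torques, N m; "tcp_pos": TCP position; "orientation": TCP orientation; "wrist_force": force on the tool from outside, world axes, zero at the start; "ft_torque": the same for the moment, N m; "finger_gap": finger opening in m.
Only numpy, scipy, OpenCV 4.12 (cv2) and the standard library are available. Lean on these libraries where they do the work, as an engineer would, in place of code of your own. Each camera call takes 0.05 s, during which the arm holds its last target.

## Working session

There is one attempt and no reset: what is moved stays moved. The work goes in short steps, Python scripts to look and compute and a tool call to move; the robot and the scene stay as the last step left them, time stands still between calls to the robot, and variables do not carry over. Pictures are saved under pics/ and viewed, and the job is handed in when it is done.

Besides the shell and the picture viewer there is one more tool, called after "Emit:" as name([rows], argument=value, ...), one row to a line, values as JSON. servo_tool: Moves the arm, as the interface text tells. Its arguments: {"type":"object","properties":{"moves":{"type":"array"},"grip_force":{"type":"number"}},"required":["moves"]}

```bash
mkdir -p pics; cat > h.py <<'E'
import numpy as np, cv2
from workcell import env, optics, order, models
def K(p):
    h,w=p["pixels"].shape[:2]; f=h/2/np.tan(np.radians(p["vertical_fov"])/2)
    return f,p["cx"],p["cy"]
def ray(p,uv):
    f,cx,cy=K(p); E=np.array(p["extrinsics"]); R,t=E[:3,:3],E[:3,3]
    d=R.T@np.array([(uv[0]-cx)/f,-(uv[1]-cy)/f,-1]); return -R.T@t,d
def atz(p,uv,z):
    o,d=ray(p,uv); return o+d*(z-o[2])/d[2]
def proj(p,X):
    f,cx,cy=K(p); E=np.array(p["extrinsics"]); c=E[:3,:3]@np.array(X)+E[:3,3]
    return np.array([cx+f*c[0]/-c[2],cy-f*c[1]/-c[2]])
def tri(obs):
    A=np.zeros((3,3));b=np.zeros(3)
    for p,uv in obs:
        o,d=ray(p,uv); d=d/np.linalg.norm(d); M=np.eye(3)-np.outer(d,d); A+=M;b+=M@o
    X=np.linalg.solve(A,b); return X,[np.linalg.norm(proj(p,X)-uv) for p,uv in obs]
E
python3 - <<'E'
from h import *
s=env.get_state(); print(s)
P={}
for n in("scene","top","wrist"):
    p=optics.read_camera(n);P[n]=p;cv2.imwrite(f"pics/{n}0.png",p["pixels"])
    print(n,{k:v for k,v in p.items() if k!="pixels"})
    for q in("feeder_top","thread0","thread2","drawer_front","handle","hole0","hole2","tray","plate","feeder"):
        print(q,[(np.round(r["location"],1).tolist(),round(r["conf"],2)) for r in models.pinpoint(q,p)][:3])
E
```

```text
{'clock': 0.0, 'joint_pos': array([ 9.85384222e-01,  3.14004326e-01,  4.49980804e-02,  1.30360909e+00,
       -1.56314393e-05,  1.43122176e+00]), 'qvel': array([ 0.00060791,  0.00057675,  0.00067623, -0.00116881, -0.00138622,
        0.00130378]), 'tau': array([ 1.39495507e-03, -4.80631757e+01,  2.98531348e+01,  1.96523534e-02,
       -6.19663433e-05,  8.21522349e-06]), 'tcp_pos': array([0.24766515, 0.51836764, 0.23041445]), 'orientation': array([ 0.68938719,  0.15572177,  0.68983297, -0.15692834]), 'wrist_force': array([-0.74892245,  0.80970193,  0.08891725]), 'ft_torque': array([ 0.01710281, -0.00835356, -0.09078568]), 'finger_gap': 0.08516445447075813}
scene {'vertical_fov': 50.57525007055904, 'cx': 283.2264558196556, 'cy': 206.00575583085973, 'extrinsics': array([[ 0.61649507,  0.78714159,  0.01849167, -0.20801539],
       [-0.61566812,  0.46728996,  0.63450206,  0.2964277 ],
       [ 0.49080199, -0.40255212,  0.77269994, -1.69067754],
       [ 0.        ,  0.        ,  0.        ,  1.        ]]), 'shot': 1}
feeder_top [([317.0, 249.4], 0.7), ([365.8, 190.0], 0.63), ([204.9, 258.
[... 1115 characters left out ...]
 169.5], 0.86)]
hole2 [([306.4, 197.2], 0.87), ([279.1, 169.5], 0.86)]
tray [([322.3, 293.0], 0.75), ([457.6, 242.7], 0.55)]
plate [([298.3, 182.8], 0.64)]
feeder [([198.3, 182.4], 0.65)]
wrist {'vertical_fov': 58.64290648895471, 'cx': 275.15566740410264, 'cy': 208.4390842901639, 'extrinsics': array([[ 0.43086248,  0.90241695,  0.00108552, -0.57451199],
       [-0.85343687,  0.40786708, -0.32448413,  0.04127573],
       [-0.29326273,  0.13888161,  0.94589052, -0.38011751],
       [ 0.        ,  0.        ,  0.        ,  1.        ]]), 'shot': 3}
feeder_top []
thread0 [([256.7, 374.9], 0.7)]
thread2 [([256.7, 374.9], 0.7)]
drawer_front []
handle []
hole0 []
hole2 []
tray []
plate []
feeder []
```

View pics/scene0.png

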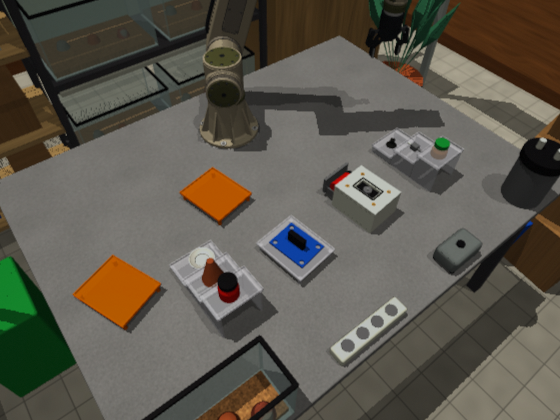

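View pics/top0.png

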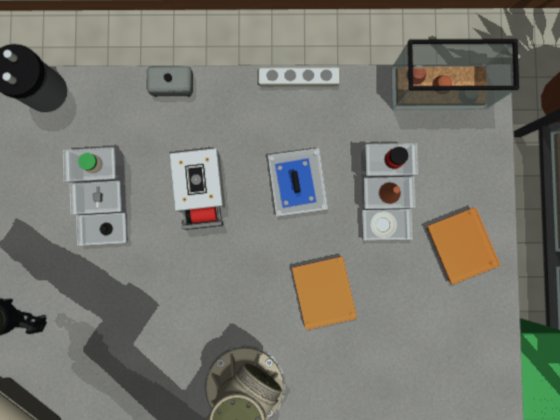

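View pics/wrist0.png

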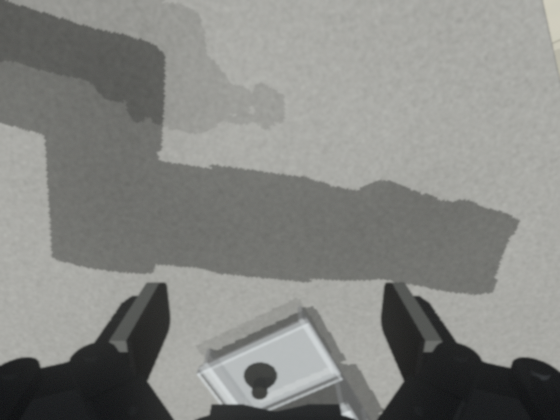

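```bash
python3 - <<'E'
import cv2
t=cv2.imread("pics/top0.png");cv2.imwrite("pics/tc.png",cv2.resize(t[140:240,155:340],None,fx=4.3,fy=4.3,interpolation=cv2.INTER_CUBIC))
t=cv2.imread("pics/scene0.png");cv2.imwrite("pics/sc.png",cv2.resize(t[155:290,245:410],None,fx=4.4,fy=4.4,interpolation=cv2.INTER_CUBIC))
E
```

```text
(no output)
```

View pics/tc.png

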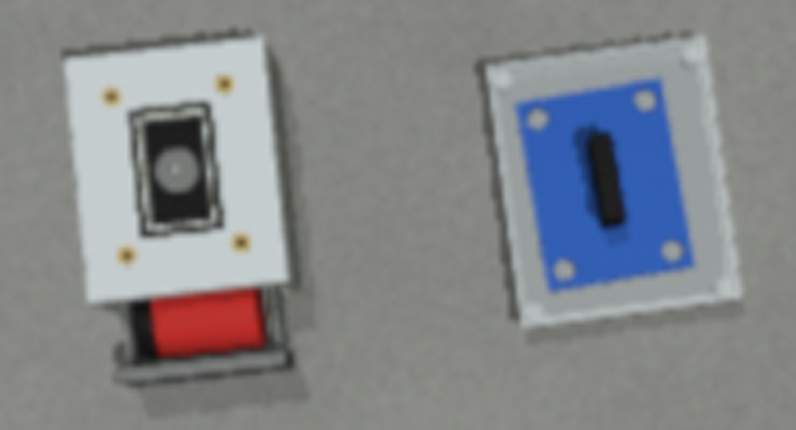

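View pics/sc.png

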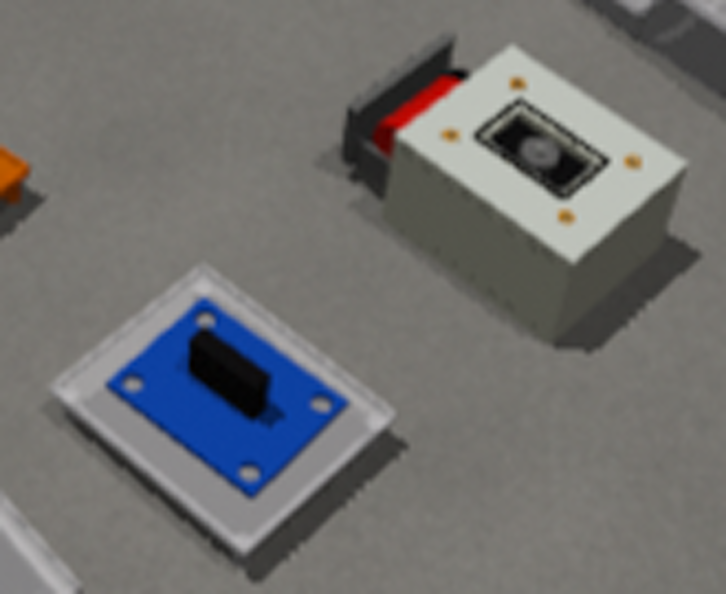

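```bash
cat > meas0.py <<'E'
from h import *
import json
from scipy.optimize import least_squares
C={}
f=lambda L,s,ox,oy:[((x+.5)/s-.5+ox,(y+.5)/s-.5+oy) for x,y in L]
# order: (-,-),(-,+),(+,+),(+,-)
T=f([(241,243),(127,256),(112,97),(225,84)],4.3,155,140)
S=f([(450,135),(517,84),(632,162),(566,217)],4.4,245,155)
Tp=f([(672,251),(564,270),(538,120),(645,101)],4.3,155,140)
Sp=f([(133,384),(205,320),(321,404),(249,473)],4.4,245,155)
E
python3 - <<'E'
from meas0 import *
pt=optics.read_camera("top");ps=optics.read_camera("scene")
print("clock",env.get_state()["clock"])
# which corner of scene corresponds: try each rotation, triangulate
for nm,A,B in(("feeder",T,S),("plate",Tp,Sp)):
  for r in range(4):
    X=[tri([(pt,A[i]),(ps,B[(i+r)%4])]) for i in range(4)]
    e=np.mean([x[1] for x in X])
    if e<4: print(nm,r,round(e,2)); print(np.round([x[0] for x in X],4)); 
  pat=np.array([(-52,-37),(-52,37),(52,37),(52,-37)])/1000
  for nmc,p,L in(("top",pt,A),("scene",ps,B)):
    def res(v,zz): 
        c,s=np.cos(v[2]),np.sin(v[2]); R=np.array([[c,-s],[s,c]])
        return np.concatenate([proj(p,[*(R@q+v[:2]),zz])-uv for q,uv in zip(pat,L)])
    zz=.095 if nm=="feeder" else .036
    for z in (zz,):
      v0=[*atz(p,np.mean(L,0),z)[:2],0]
      o=least_squares(res,v0,args=(z,)); print(nm,nmc,np.round(o.x,4),np.round(o.fun,1))
E
```

```text
clock 1.75
feeder 0 0.39
[[0.5417 0.089  0.0947]
 [0.5338 0.1631 0.0934]
 [0.6375 0.1738 0.0943]
 [0.6454 0.1001 0.0951]]
feeder top [0.5887 0.1305 0.1073] [ 0.   0.   0.  -0.1 -0.1 -0.   0.   0.1]
feeder scene [0.5906 0.132  0.1062] [ 0.1  0.1 -0.  -0.1 -0.1 -0.  -0.   0.1]
plate 0 0.35
[[ 0.5415 -0.1936  0.0327]
 [ 0.5288 -0.1209  0.0323]
 [ 0.631  -0.1034  0.0328]
 [ 0.6436 -0.1761  0.0325]]
plate top [ 0.5851 -0.1491  0.1702] [ 0.1  0.1 -0.   0.1 -0.2 -0.2  0.1 -0.1]
plate scene [ 0.5886 -0.1492  0.171 ] [-0.2 -0.   0.  -0.2  0.1  0.1  0.1  0.1]
```

```bash
cat >> h.py <<'E'
from scipy.spatial.transform import Rotation as Ro
def Rt(s): q=s["orientation"]; return Ro.from_quat([q[1],q[2],q[3],q[0]]).as_matrix()
def plan(tgt,yaw):
    """tgt TCP world; yaw: desired direction of tool y (mod pi)"""
    s=env.get_state(); R=Rt(s); 
    y=R[:,1]; cur=np.arctan2(y[1],y[0]); want=yaw+np.pi/2
    d=(want-cur+np.pi/2)%np.pi-np.pi/2
    turn=-d # tool x is down
    print("clock",round(s["clock"],2),"tcp",np.round(s["tcp_pos"],4),"gap",round(s["finger_gap"],4),"F",np.round(s["wrist_force"],1),"j6",round(s["joint_pos"][5],3))
    print("toolx",np.round(R[:,0],4),"tooly ang",round(cur,4),"turn",round(turn,4),"or",round(turn-np.sign(turn)*np.pi,3))
    dx=np.array(tgt)-s["tcp_pos"]
    print("delta cm in current tool axes",np.round(R.T@dx*100,3)," tooly",np.round(R[:,1],3),"toolz",np.round(R[:,2],3))
    R2=R@Ro.from_rotvec([turn,0,0]).as_matrix()
    print("delta cm in turned tool axes",np.round(R2.T@dx*100,3))
E
python3 - <<'E'
from h import *
F=np.array([.5897,.1312]);a=.1067;u=np.array([np.cos(a),np.sin(a)])
p=F-u*.18
plan([*p,.231],a)
p=optics.read_camera("wrist");E=p["extrinsics"];print("cam",-E[:3,:3].T@E[:3,3])
E
```

```text
clock 1.75 tcp [0.248  0.5188 0.2313] gap 0.0853 F [-0.9 -0.6 -0.7] j6 1.431
toolx [ 0.  0. -1.] tooly ang 1.125 turn -0.5525 or 2.589
delta cm in current tool axes [ 2.9000e-02 -2.9684e+01  3.2226e+01]  tooly [0.431 0.902 0.   ] toolz [ 0.902 -0.431 -0.   ]
delta cm in turned tool axes [ 2.9000e-02 -4.2180e+01  1.1852e+01]
cam [0.17128795 0.55440653 0.37356101]
```

Emit:
servo_tool([
  [0,-3.71,4.03,0,1],
  [0,-3.71,4.03,0,1],
  [0,-3.71,4.03,0,1],
  [0,-3.71,4.03,0,1],
  [0,-3.71,4.03,0,1],
  [0,-3.71,4.03,0,1],
  [0,-3.71,4.03,0,1],
  [0,-3.71,4.03,0,1],
  [0,0,0,-0.184,1],
  [0,0,0,-0.184,1],
], grip_force=60)

```text
clock: 3.05
tcp_pos: [0.4112, 0.1109, 0.2314]
orientation: [0.707, 0.026, 0.707, -0.026]
wrist_force: [0.6, 0.2, 1.0]
finger_gap: 0.0001
```

```bash
python3 - <<'E'
from h import *
F=np.array([.5897,.1312]);a=.1067;u=np.array([np.cos(a),np.sin(a)])
p=F-u*.18
plan([*p,.045],a)
p=optics.read_camera("scene")
for r in models.pinpoint("drawer_front",p): print(r); X=atz(p,r["location"],.047)[:2]-F; print(X@u, X@[-u[1],u[0]])
cv2.imwrite("pics/s1.png",p["pixels"])
E
```

```text
clock 3.05 tcp [0.4112 0.1109 0.2314] gap 0.0001 F [0.6 0.2 1. ] j6 0.149
toolx [ 2.e-04  2.e-04 -1.e+00] tooly ang 1.4962 turn -0.1813 or 2.96
delta cm in current tool axes [18.638  0.107 -0.063]  tooly [0.075 0.997 0.   ] toolz [ 0.997 -0.075  0.   ]
delta cm in turned tool axes [18.638  0.117 -0.042]
{'location': [336.0, 175.4], 'conf': 0.97}
-0.12945115413396563 0.00858148345816974
{'location': [276.6, 241.6], 'conf': 0.45}
-0.07181918563296166 -0.31950073457488515
```

View pics/s1.png

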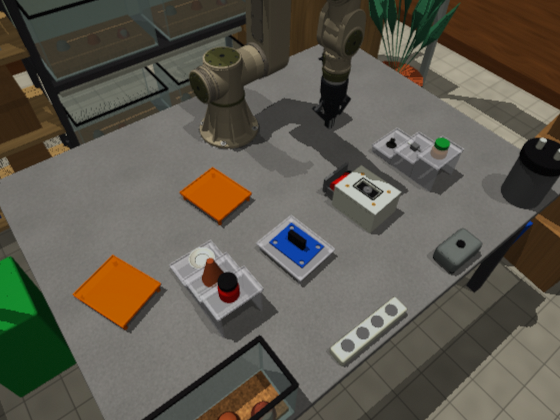

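Emit:
servo_tool([
  [3.66,0.1,0,-0.181,1],
  [5,0,0,0,1],
  [5,0,0,0,1],
  [3,0,0,0,1],
  [2,0,0,0,1],
  [0,0,1,0,1],
  [0,0,1,0,1],
  [0,0,1,0,1],
  [0,0,0.6,0,1],
  [0,0,0.6,0,1],
])

```text
clock: 4.4
tcp_pos: [0.4527, 0.1174, 0.0449]
orientation: [0.706, -0.036, 0.706, 0.036]
wrist_force: [-2.2, -0.5, 0.4]
finger_gap: 0.0001
```

Emit:
servo_tool([
  [0,0,0.4,0,1],
  [0,0,0.4,0,1],
  [0,0,0.4,0,1],
  [0,0,0.4,0,1],
  [0,0,0.4,0,1],
  [0,0,0.2,0,1],
  [0,0,0.2,0,1],
  [0,0,0.2,0,1],
  [0,0,0.2,0,1],
  [0,0,0,0,1],
])

```text
clock: 5.65
tcp_pos: [0.481, 0.1202, 0.0447]
orientation: [0.706, -0.037, 0.706, 0.036]
wrist_force: [-0.8, 0.4, 0.2]
finger_gap: -0.0003
```

```bash
python3 - <<'E'
from h import *
F=np.array([.5897,.1312]);a=.1067;u=np.array([np.cos(a),np.sin(a)])
s=env.get_state();X=s["tcp_pos"][:2]-F; print(X@u, X@[-u[1],u[0]],s["wrist_force"])
plan([*(F-u*.1),.045],a)
p=optics.read_camera("scene")
for r in models.pinpoint("drawer_front",p): print(r); X=atz(p,r["location"],.047)[:2]-F; print(X@u, X@[-u[1],u[0]])
cv2.imwrite("pics/s2.png",cv2.resize(p["pixels"][80:240,290:440],None,fx=3.7,fy=3.7,interpolation=cv2.INTER_CUBIC))
E
```

```text
-0.1092734374669564 0.0006209263807194636 [-0.79701848  0.44609411  0.23302644]
clock 5.65 tcp [0.481  0.1202 0.0447] gap -0.0003 F [-0.8  0.4  0.2] j6 -0.02
toolx [ 6.e-04 -2.e-04 -1.e+00] tooly ang 1.6739 turn -0.0036 or 3.138
delta cm in current tool axes [-0.028 -0.059  0.928]  tooly [-0.103  0.995 -0.   ] toolz [0.995 0.103 0.001]
delta cm in turned tool axes [-0.028 -0.062  0.927]
{'location': [342.6, 180.9], 'conf': 0.4}
-0.09799510125479198 0.0058009848255314725
```

View pics/s2.png

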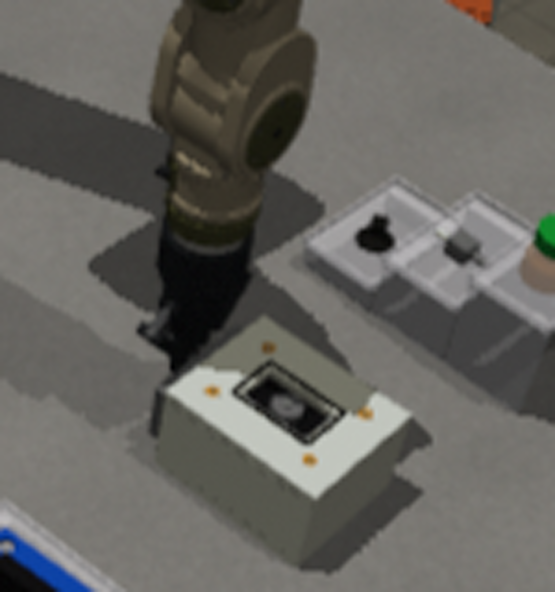

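Emit:
servo_tool([
  [0,0,0.1,0,1],
  [0,0,0.1,0,1],
  [0,0,0.1,0,1],
  [0,0,0.1,0,1],
  [0,0,0.1,0,1],
  [0,0,0,0,1],
  [0,0,0,0,1],
  [0,0,0,0,1],
  [0,0,0,0,1],
  [0,0,0,0,1],
])

```text
clock: 7.0
tcp_pos: [0.4858, 0.1208, 0.0448]
orientation: [0.706, -0.036, 0.706, 0.037]
wrist_force: [0.1, 0.3, -0.3]
finger_gap: -0.0001
```

Emit:
servo_tool([
  [0,0,0.1,0,1],
  [0,0,0.1,0,1],
  [0,0,0.1,0,1],
  [0,0,0,0,1],
  [0,0,0,0,1],
  [0,0,0,0,1],
  [0,0,0,0,1],
  [0,0,0,0,1],
  [0,0,0,0,1],
  [0,0,0,0,1],
])

```text
clock: 8.25
tcp_pos: [0.4886, 0.121, 0.0447]
orientation: [0.706, -0.036, 0.706, 0.036]
wrist_force: [-0.4, -0.1, -0.4]
finger_gap: -0.0002
```

Emit:
servo_tool([
  [0,0,0.1,0,1],
  [0,0,0,0,1],
  [0,0,0.1,0,1],
  [0,0,0,0,1],
  [0,0,0,0,1],
  [0,0,0,0,1],
  [0,0,0,0,1],
  [0,0,0,0,1],
  [0,0,0,0,1],
  [0,0,0,0,1],
])

```text
clock: 9.5
tcp_pos: [0.4891, 0.1211, 0.0445]
orientation: [0.705, -0.037, 0.707, 0.036]
wrist_force: [-5.1, -0.6, 4.3]
finger_gap: -0.0003
```

```bash
python3 - <<'E'
from h import *
F=np.array([.5897,.1312]);a=.1067;u=np.array([np.cos(a),np.sin(a)])
s=env.get_state();X=s["tcp_pos"][:2]-F; print(X@u, X@[-u[1],u[0]],s["wrist_force"],s["tau"])
p=optics.read_camera("scene")
f=F-u*.09;n=np.array([-u[1],u[0]])
im=cv2.resize(p["pixels"],None,fx=6,fy=6,interpolation=cv2.INTER_CUBIC)
for off in(.08,.09,.1):
  for k in(-1,1):
    q=F-u*off+n*k*.056
    uv=(proj(p,[*q,.078])+.5)*6-.5; cv2.circle(im,tuple(int(round(v)) for v in uv),3,{.08:(255,0,0),.09:(0,0,255),.1:(0,255,0)}[off],-1)
cv2.imwrite("pics/s3.png",im[150*6:225*6,310*6:410*6])
E
```

```text
-0.10105124634488252 0.0007028793608106048 [-5.08256564 -0.61493988  4.25586329] [-2.74636159e-01 -4.17802227e+01  2.65473157e+01 -2.10989647e+00
  7.28159887e-02  1.22733755e-02]
```

View pics/s3.png

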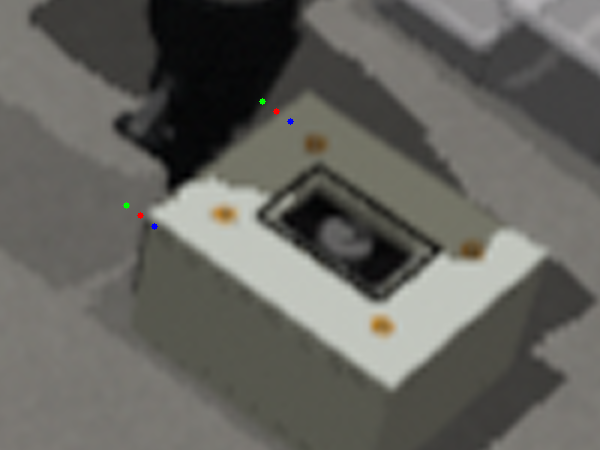

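Emit:
servo_tool([
  [0,0,0.1,0,1],
  [0,0,0,0,1],
  [0,0,0.1,0,1],
  [0,0,0,0,1],
  [0,0,0,0,1],
  [0,0,0,0,1],
  [0,0,0,0,1],
  [0,0,0,0,1],
  [0,0,0,0,1],
  [0,0,0,0,1],
])

```text
clock: 10.8
tcp_pos: [0.4891, 0.1212, 0.0443]
orientation: [0.704, -0.037, 0.708, 0.036]
wrist_force: [-9.8, -2.1, 7.3]
finger_gap: 0.0002
```

Emit:
servo_tool([
  [0,0,-1,0,1],
  [0,0,-3,0,1],
  [0,0,-4,0,1],
  [-3,0,0,0,0],
  [-5,0,0,0,-1],
  [-5,-1,0,0,-1],
  [-4,-4,0,0,-1],
  [0,-5,0,0,-1],
  [0,-6,0,0,-1],
  [0,-6,0,0,-1],
])

```text
clock: 12.05
tcp_pos: [0.4364, -0.1076, 0.2153]
orientation: [0.707, -0.037, 0.705, 0.036]
wrist_force: [0.9, -0.1, -0.5]
finger_gap: 0.0857
```

```bash
python3 - <<'E'
from h import *
P=np.array([.5868,-.1491]);a=.1706;
plan([*P,.15],a)
p=optics.read_camera("top");q=optics.read_camera("wrist")
print([ (r["location"],r["conf"]) for r in models.pinpoint("handle",q)])
print(models.pinpoint("handle",p)[:1],proj(p,[*P,.061]),proj(q,[*P,.061]))
a=cv2.resize(p["pixels"][140:240,155:340],None,fx=4,fy=4,interpolation=cv2.INTER_CUBIC)
cv2.imwrite("pics/t4.png",a);cv2.imwrite("pics/w4.png",q["pixels"])
E
```

```text
clock 12.05 tcp [ 0.4364 -0.1076  0.2153] gap 0.0857 F [ 0.9 -0.1 -0.5] j6 -0.525
toolx [ 0.0031 -0.0011 -1.    ] tooly ang 1.6746 turn -0.0668 or 3.075
delta cm in current tool axes [ 6.58  -5.676 14.515]  tooly [-0.104  0.995 -0.001] toolz [0.995 0.104 0.003]
delta cm in turned tool axes [ 6.58  -6.632 14.103]
[([224.6, 333.9], 0.91)]
[{'location': [295.3, 178.6], 'conf': 0.7}] [295.57942878 181.05758848] [224.87062422 335.03157336]
```

View pics/t4.png

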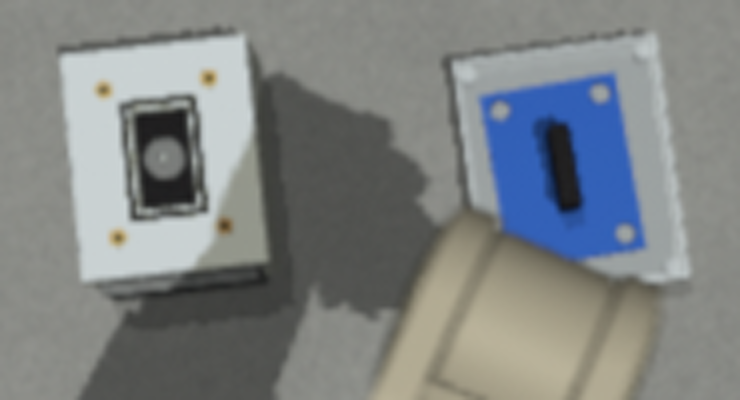

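View pics/w4.png

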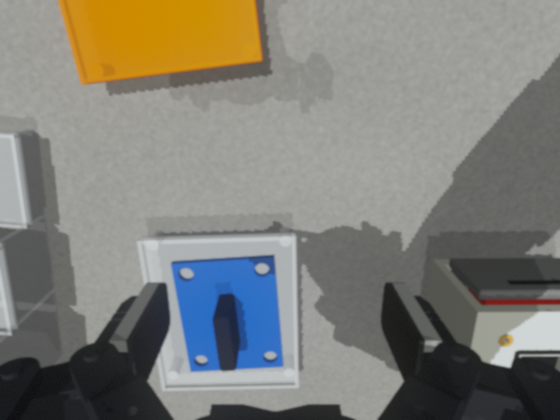

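```bash
python3 - <<'E'
from h import *
F=np.array([.5897,.1312]);a=.1067;u=np.array([np.cos(a),np.sin(a)]);n=np.array([-u[1],u[0]])
q=optics.read_camera("wrist"); s=6
im=cv2.resize(q["pixels"],None,fx=s,fy=s,interpolation=cv2.INTER_CUBIC)
def dot(X,c):
    uv=(proj(q,X)+.5)*s-.5; cv2.circle(im,tuple(int(round(v)) for v in uv),4,c,-1)
for t in(-.056,-.03,0): 
    dot([*(F-u*.09+n*t),.078],(0,255,0)); dot([*(F-u*.095+n*t),.078],(0,255,255));dot([*(F-u*.09+n*t),.016],(0,255,0));dot([*(F-u*.08+n*t),.095],(255,0,0))
for x in(-.052,):dot([*(F+u*x-n*.037),.095],(0,0,255))
cv2.imwrite("pics/w5.png",im[235*s:345*s,425*s:555*s])
E
```

```text
(no output)
```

View pics/w5.png

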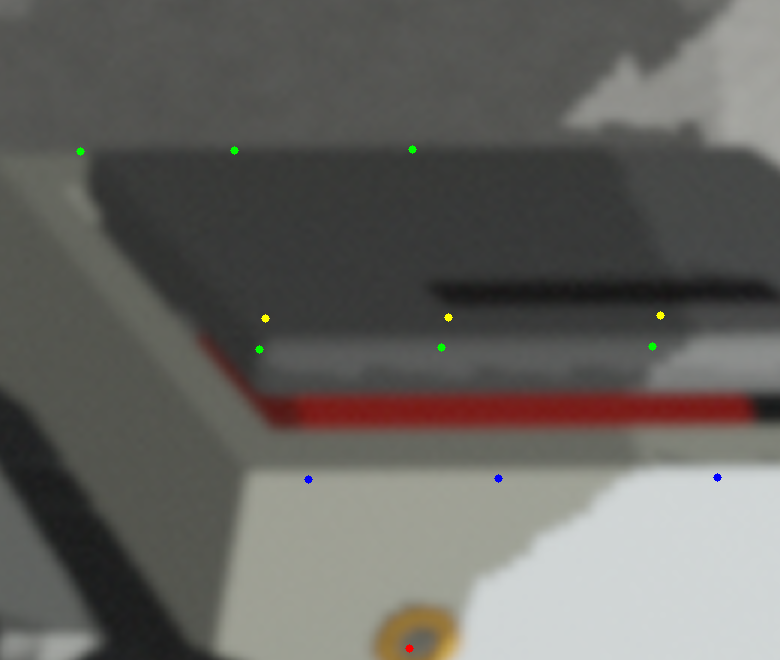

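Emit:
servo_tool([
  [0,0,0,-0.067,-1],
  [0,-1.66,3.53,0,-1],
  [0,-1.66,3.53,0,-1],
  [0,-1.66,3.53,0,-1],
  [0,-1.65,3.51,0,-1],
  [4,0,0,0,-1],
  [3,0,0,0,-1],
  [0,0,0,0,-1],
  [0,0,0,0,-1],
  [0,0,0,0,-1],
])

```text
clock: 13.55
tcp_pos: [0.5869, -0.1469, 0.1467]
orientation: [0.706, -0.061, 0.703, 0.06]
wrist_force: [-0.0, 1.0, -0.1]
finger_gap: 0.0851
```

```bash
python3 - <<'E'
from h import *
P=np.array([.5868,-.1491]);a=.1706;
plan([*P,.041],a)
q=optics.read_camera("wrist")
print([ (r["location"],r["conf"]) for r in models.pinpoint("handle",q)],proj(q,[*P,.061]))
cv2.imwrite("pics/w6.png",q["pixels"])
E
```

```text
clock 13.55 tcp [ 0.5869 -0.1469  0.1467] gap 0.0851 F [-0.   1.  -0.1] j6 -0.549
toolx [ 0.0031 -0.0011 -1.    ] tooly ang 1.7418 turn 0.0004 or -3.141
delta cm in current tool axes [10.57  -0.201 -0.076]  tooly [-0.17   0.985 -0.002] toolz [0.985 0.17  0.003]
delta cm in turned tool axes [10.57  -0.201 -0.076]
[([271.8, 214.9], 0.6)] [272.16027401 216.94356641]
```

View pics/w6.png

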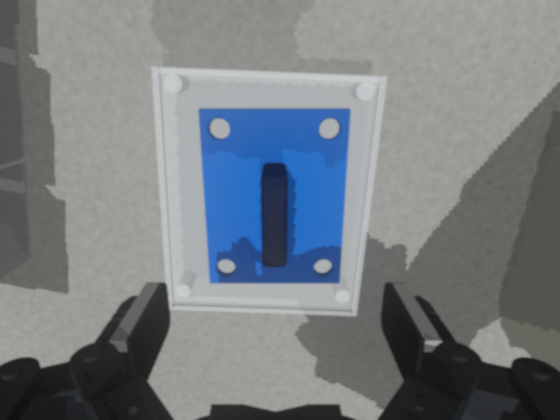

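Emit:
servo_tool([
  [3,-0.2,-0.08,0,-1],
  [3,0,0,0,-1],
  [2.5,0,0,0,-1],
  [1.5,0,0,0,-1],
  [0.55,0,0,0,-1],
  [0,0,0,0,0],
  [0,0,0,0,1],
  [0,0,0,0,1],
  [0,0,0,0,1],
  [0,0,0,0,1],
], grip_force=60)

```text
clock: 14.9
tcp_pos: [0.5859, -0.1493, 0.0399]
orientation: [0.705, -0.06, 0.704, 0.06]
wrist_force: [-0.2, -0.0, 3.0]
finger_gap: 0.0154
```

Emit:
servo_tool([
  [0,0,0,0,1],
  [0,0,0,0,1],
  [-0.5,0,0,0,1],
  [-1,0,0,0,1],
  [-2,0,0,0,1],
  [-3,0,0,0,1],
  [-3,0,0,0,1],
  [0,0,0,0,1],
  [0,0,0,0,1],
  [0,0,0,0,1],
])

```text
clock: 16.15
tcp_pos: [0.5843, -0.1488, 0.1326]
orientation: [0.704, -0.06, 0.705, 0.061]
wrist_force: [-0.3, 0.7, -0.8]
finger_gap: 0.0154
```

```bash
python3 - <<'E'
from h import *
F=np.array([.5897,.1312])
plan([*F,.20],.1067)
q=optics.read_camera("wrist");p=optics.read_camera("scene")
cv2.imwrite("pics/w7.png",q["pixels"]);cv2.imwrite("pics/s7.png",p["pixels"])
E
```

```text
clock 16.15 tcp [ 0.5843 -0.1488  0.1326] gap 0.0154 F [-0.3  0.7 -0.8] j6 -0.553
toolx [-0.0026  0.0011 -1.    ] tooly ang 1.741 turn 0.0635 or -3.078
delta cm in current tool axes [-6.71  27.513  5.254]  tooly [-0.169  0.986  0.002] toolz [ 0.986  0.169 -0.002]
delta cm in turned tool axes [-6.71  27.791  3.499]
```

View pics/w7.png

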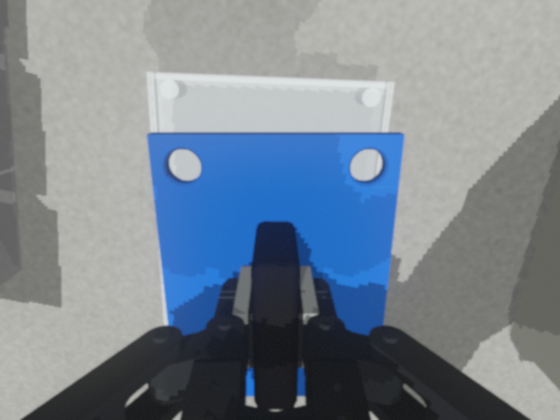

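View pics/s7.png

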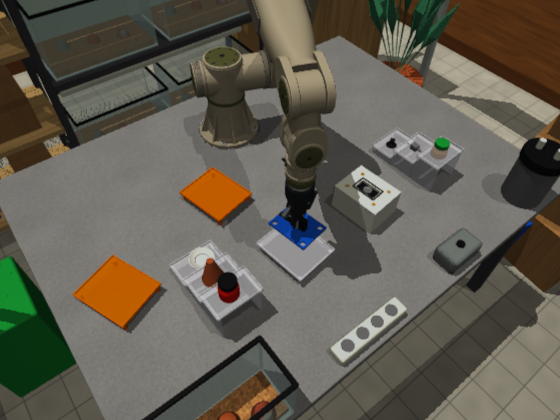

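Emit:
servo_tool([
  [-2.7,0,0,0,1],
  [-4,0,0,0,1],
  [0,3.5,0.6,0,1],
  [0,4.5,0.9,0,1],
  [0,4.5,0.9,0,1],
  [0,4.5,0.9,0,1],
  [0,4.5,0.9,0,1],
  [0,3.5,0.6,0,1],
  [0,2.5,0.45,0,1],
  [0,0,0,0.063,1],
])

```text
clock: 17.5
tcp_pos: [0.5899, 0.1329, 0.2003]
orientation: [0.706, -0.038, 0.707, 0.039]
wrist_force: [-0.1, -1.1, -1.1]
finger_gap: 0.0153
```

```bash
python3 - <<'E'
from h import *
F=np.array([.5897,.1312])
plan([*F,.12],.1067)
for n in("wrist","scene","top"):
    q=optics.read_camera(n); cv2.imwrite(f"pics/{n}8.png",q["pixels"])
a=cv2.imread("pics/scene8.png")[120:260,300:440];b=cv2.imread("pics/top8.png")[120:260,130:270]
cv2.imwrite("pics/c8.png",cv2.resize(np.hstack([a,b]),None,fx=2.8,fy=2.8,interpolation=cv2.INTER_CUBIC))
E
```

```text
clock 17.5 tcp [0.5899 0.1329 0.2003] gap 0.0153 F [-0.1 -1.1 -1.1] j6 -0.02
toolx [-1.4e-03  3.0e-04 -1.0e+00] tooly ang 1.6795 turn 0.0021 or -3.14
delta cm in current tool axes [ 8.031 -0.171 -0.028]  tooly [-0.109  0.994  0.   ] toolz [ 0.994  0.109 -0.001]
delta cm in turned tool axes [ 8.031 -0.171 -0.028]
```

View pics/wrist8.png

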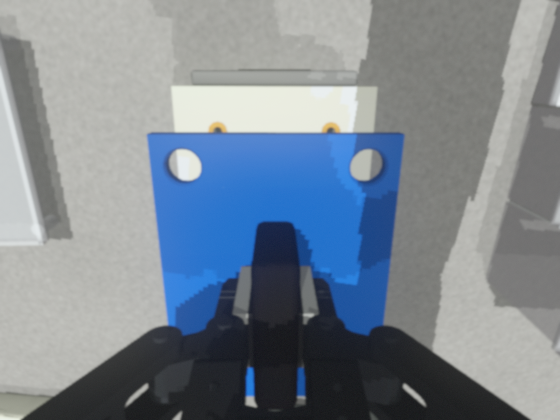

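View pics/c8.png

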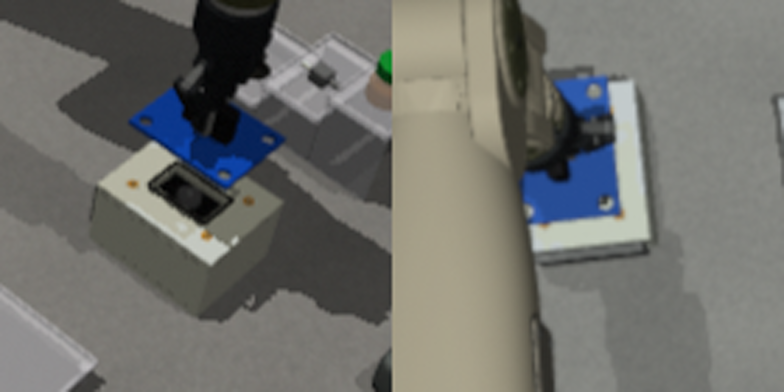

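```bash
python3 - <<'E'
import cv2,numpy as np
a=cv2.imread("pics/wrist8.png")[75:195,140:410]
cv2.imwrite("pics/c9.png",cv2.resize(a,None,fx=2.9,fy=2.9,interpolation=cv2.INTER_CUBIC))
b=cv2.resize(np.hstack([a[25:115,20:80],a[25:115,200:260]]),None,fx=6.5,fy=6.5,interpolation=cv2.INTER_CUBIC)
cv2.imwrite("pics/c10.png",b)
E
```

```text
(no output)
```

View pics/c10.png

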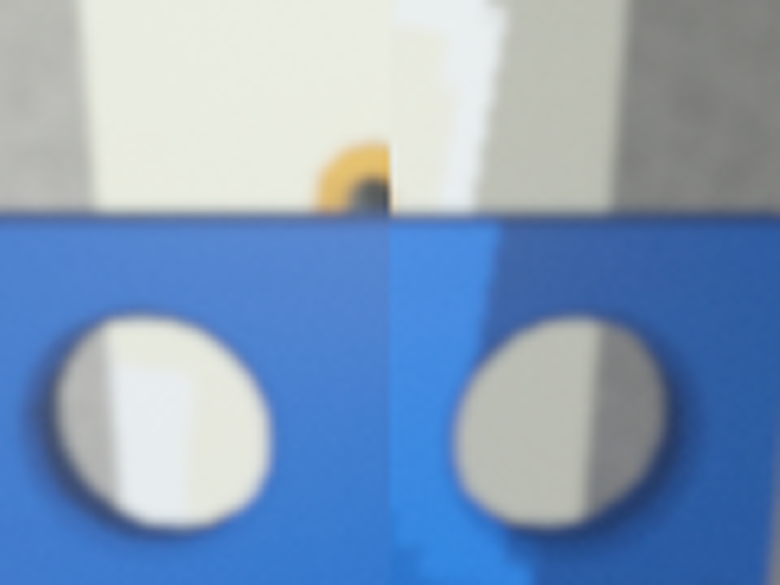

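View pics/c9.png

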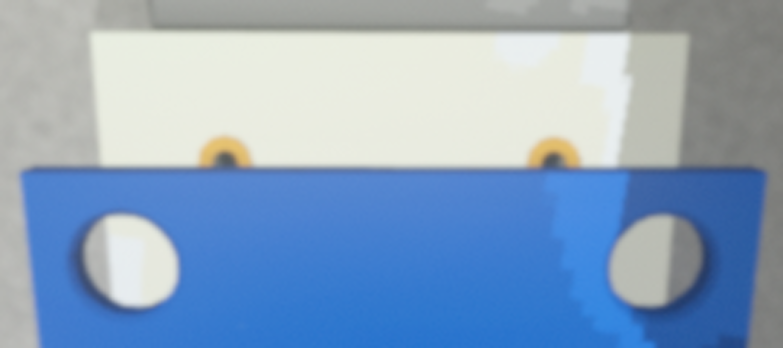

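```bash
python3 - <<'E'
from h import *
q=optics.read_camera("wrist")
s=env.get_state();print(s["tcp_pos"],s["clock"])
R=Rt(s)
z=.1964
L=atz(q,(183.5,165),z);Rr=atz(q,(368,165),z)
def rep(n,A,B,off,w):
    d=B-A; c=(A+B)/2; yaw=np.arctan2(-d[0],d[1]); u=np.array([np.cos(yaw),np.sin(yaw),0]); ctr=c+u*off
    print(n,"sep",np.linalg.norm(d),"yaw",yaw,"centre",ctr,"rel tool",R.T@(ctr-s["tcp_pos"])); return ctr
rep("plate",L,Rr,.052,.074)
rep("edge",atz(q,(148.5,134),z),atz(q,(403,134),z),.065,.1)
f=lambda x,y:((x+.5)/2.9-.5+140,(y+.5)/2.9-.5+75)
rep("feederedge",atz(q,f(90,32),.095),atz(q,f(688,34),.095),.080,.13)
rep("thread",atz(q,f(225,162),.095),atz(q,f(554,162),.095),.052,.074)
E
```

```text
[0.59025249 0.13065731 0.20063584] 17.7
plate sep 0.07345729435533183 yaw 0.10874605363231328 centre [0.58929374 0.13084704 0.1964    ] rel tool [ 0.00423674  0.00029217 -0.00092854]
edge sep 0.09863371556891048 yaw 0.1088596089166697 centre [0.59007492 0.13093991 0.1964    ] rel tool [ 0.00423598  0.00030007 -0.0001419 ]
feederedge sep 0.1299141244549414 yaw 0.10584499413578632 centre [0.58892663 0.12964248 0.095     ] rel tool [ 0.10563715 -0.00086741 -0.00132573]
thread sep 0.07419268903136406 yaw 0.10887192929723113 centre [0.58854694 0.12989605 0.095     ] rel tool [ 0.1056375  -0.00057429 -0.00167579]
```

Emit:
servo_tool([
  [1.5,-0.08,-0.07,0,1],
  [2,0,0,0,1],
  [2,0,0,0,1],
  [1.2,0,0,0,1],
  [0.7,0,0,0,1],
  [0.3,0,0,0,1],
  [0.26,0,0,0,1],
  [0,0,0,0,1],
  [0,0,0,0,1],
  [0,0,0,0,1],
])

```text
clock: 18.95
tcp_pos: [0.5901, 0.1299, 0.1219]
orientation: [0.706, -0.038, 0.706, 0.038]
wrist_force: [-0.3, -0.9, -2.2]
finger_gap: 0.0153
```

```bash
python3 - <<'E'
from h import *
for n in("wrist","scene","top"):
    q=optics.read_camera(n); cv2.imwrite(f"pics/{n}11.png",q["pixels"])
s=env.get_state();print(s["tcp_pos"],s["clock"],Rt(s)[:,0])
a=cv2.imread("pics/scene11.png")[140:230,310:420];b=cv2.imread("pics/top11.png")[140:230,150:260]
cv2.imwrite("pics/c11.png",cv2.resize(np.hstack([a,b]),None,fx=3.6,fy=3.6,interpolation=cv2.INTER_CUBIC))
a=cv2.imread("pics/wrist11.png")[75:235,140:410]
cv2.imwrite("pics/d11.png",cv2.resize(a,None,fx=2.9,fy=2.9,interpolation=cv2.INTER_CUBIC))
E
```

```text
[0.58995276 0.12990976 0.12173446] 19.1 [ 2.26741517e-04  4.66440585e-05 -9.99999973e-01]
```

View pics/d11.png

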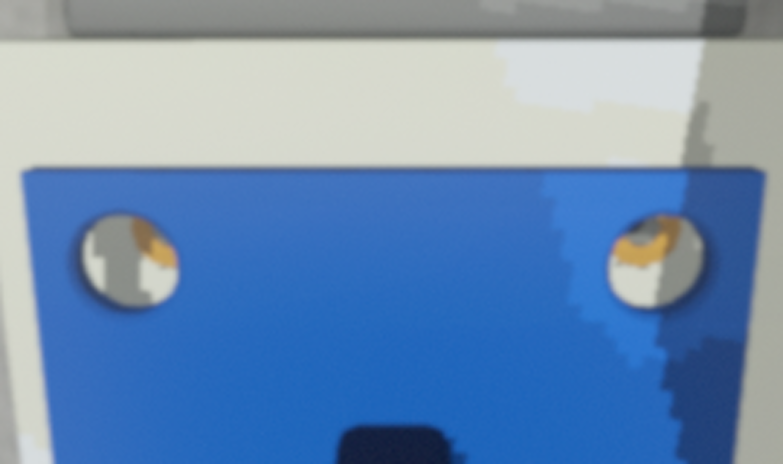

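View pics/c11.png

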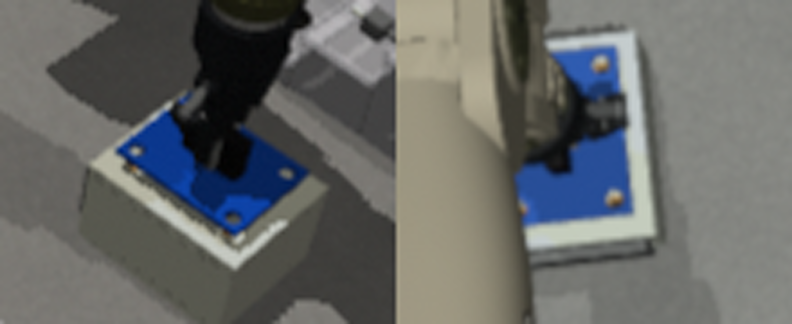

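```bash
python3 - <<'E'
from h import *
a=cv2.imread("pics/wrist11.png");s=9
cv2.imwrite("pics/e11.png",cv2.resize(np.hstack([a[140:190,160:205],a[140:190,345:390]]),None,fx=s,fy=s,interpolation=cv2.INTER_CUBIC))
a=cv2.imread("pics/top11.png");b=cv2.imread("pics/scene11.png");s=10
cv2.imwrite("pics/f11.png",cv2.resize(np.hstack([a[145:205,190:220],b[165:225,330:360],b[165:225,365:395]]),None,fx=s*.8,fy=s*.8,interpolation=cv2.INTER_CUBIC))
E
```

```text
(no output)
```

View pics/e11.png

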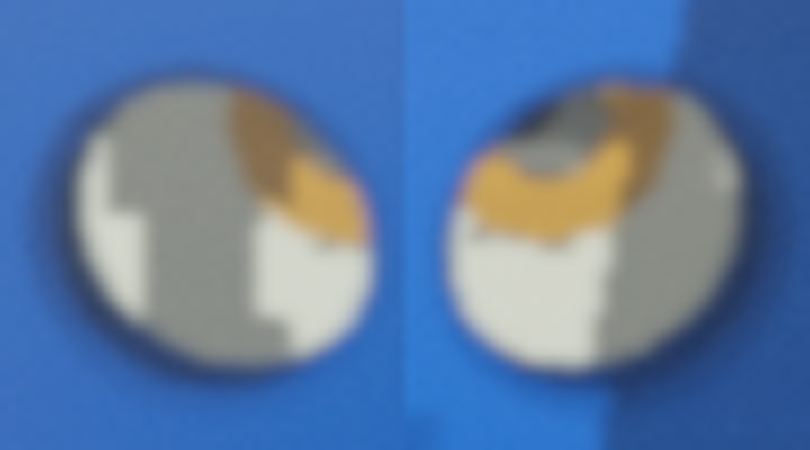

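View pics/f11.png

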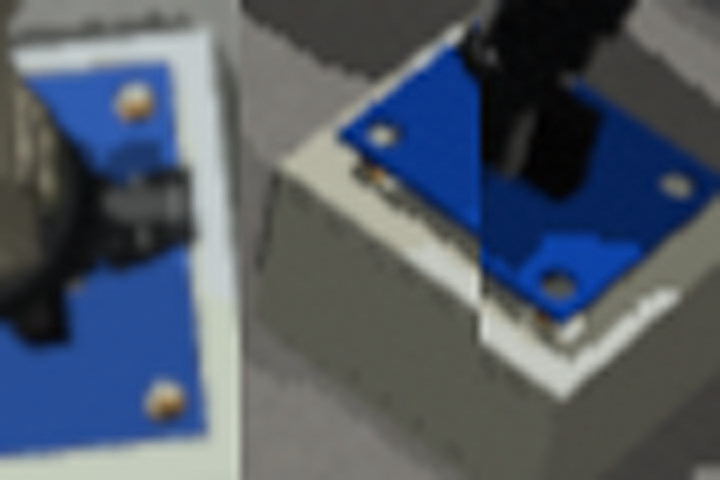

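```bash
python3 - <<'E'
from h import *
s=24
q=optics.read_camera("top");st=env.get_state();t=st["tcp_pos"];R=Rt(st);print(st["clock"],t)
a=q["pixels"]
up=cv2.resize(a,None,fx=s,fy=s,interpolation=cv2.INTER_CUBIC) if False else None
# predicted relative positions if plate aligned: hole(top rim z=.116) vs thread z=.095
F=np.array([.5887,.1305]);al=.1073
c,sn=np.cos(al),np.sin(al);Rm=np.array([[c,-sn],[sn,c]])
out=[]
for pt in((-.052,-.037),(.052,-.037)):
    w=Rm@np.array(pt)+F
    h=proj(q,[*w,.1175]);th=proj(q,[*w,.095]);print("aligned: hole",h,"thread",th,"diff",th-h)
    x0,y0=int(h[0])-8,int(h[1])-8
    cr=cv2.resize(a[y0:y0+17,x0:x0+17],None,fx=s,fy=s,interpolation=cv2.INTER_NEAREST)
    for z,col in((.1175,(0,255,255)),(.095,(0,255,0))):
        for r in ((.007,) if z>.1 else (.003,.0055)):
            P=[proj(q,[*(w+r*np.array([np.cos(g),np.sin(g)])),z]) for g in np.linspace(0,6.28,40)]
            P=[((u-x0+.5)*s,(v-y0+.5)*s) for u,v in P]
            cv2.polylines(cr,[np.array(P,np.int32)],True,col,1)
    out.append(cr)
cv2.imwrite("pics/g11.png",np.hstack(out))
E
```

```text
19.15 [0.58997526 0.12990276 0.12171656]
aligned: hole [209.66479302 195.3571957 ] thread [210.70933992 196.14995484] diff [1.0445469  0.79275914]
aligned: hole [205.85662609 157.89321538] thread [206.9561526  159.27504867] diff [1.09952651 1.38183329]
```

View pics/g11.png

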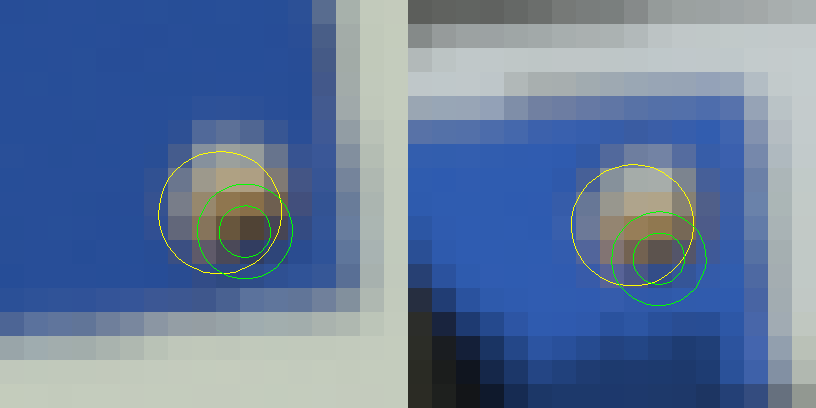

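```bash
python3 - <<'E'
from h import *
q=optics.read_camera("wrist");s=env.get_state();R=Rt(s)
def rep(n,A,B,off):
    d=B-A; c=(A+B)/2; yaw=np.arctan2(-d[0],d[1]); u=np.array([np.cos(yaw),np.sin(yaw),0]); ctr=c+u*off
    print(n,"sep",np.linalg.norm(d),"yaw",yaw,"rel tool mm",1000*(R.T@(ctr-s["tcp_pos"])))
for z in (.1155,.1175):rep("plate",atz(q,(183.5,165),z),atz(q,(368,165),z),.052)
for v in(152.8,153.8,154.8):rep("thr",atz(q,(197.6,v),.095),atz(q,(360.4,v),.095),.052)
s9=9;w=None
a=cv2.resize(q["pixels"],None,fx=s9,fy=s9,interpolation=cv2.INTER_CUBIC)
T=[atz(q,(197.6,153.8),.095),atz(q,(360.4,153.8),.095)]
for t in T:
  for r in(.003,.0055):
    P=[(proj(q,t+r*np.array([np.cos(g),np.sin(g),0]))+.5)*s9-.5 for g in np.linspace(0,6.28,60)]
    cv2.polylines(a,[np.array(P,np.int32)],True,(0,255,0),1)
for t in (atz(q,(183.5,165),.1165),atz(q,(368,165),.1165)):
  for z in(0,-.006):
    P=[(proj(q,t+[0,0,z]+.007*np.array([np.cos(g),np.sin(g),0]))+.5)*s9-.5 for g in np.linspace(0,6.28,60)]
    cv2.polylines(a,[np.array(P,np.int32)],True,(0,255,255),1)
cv2.imwrite("pics/h11.png",np.hstack([a[140*9:190*9,160*9:205*9],a[140*9:190*9,345*9:390*9]]))
E
```

```text
plate sep 0.07447643151950245 yaw 0.10726834160655696 rel tool mm [ 6.16024843 -0.04390609 -0.42438897]
plate sep 0.07347284610049037 yaw 0.10726834160655578 rel tool mm [ 4.16018151 -0.05010066 -0.86219495]
thr sep 0.07399690923475892 yaw 0.10731503936988318 rel tool mm [26.66018323  1.49108159 -1.57555444]
thr sep 0.07406173280718181 yaw 0.10731124923869068 rel tool mm [26.66025281  1.49257086 -1.11790134]
thr sep 0.07412667005515888 yaw 0.10730745246134242 rel tool mm [26.6603225   1.49406275 -0.65944571]
```

View pics/h11.png

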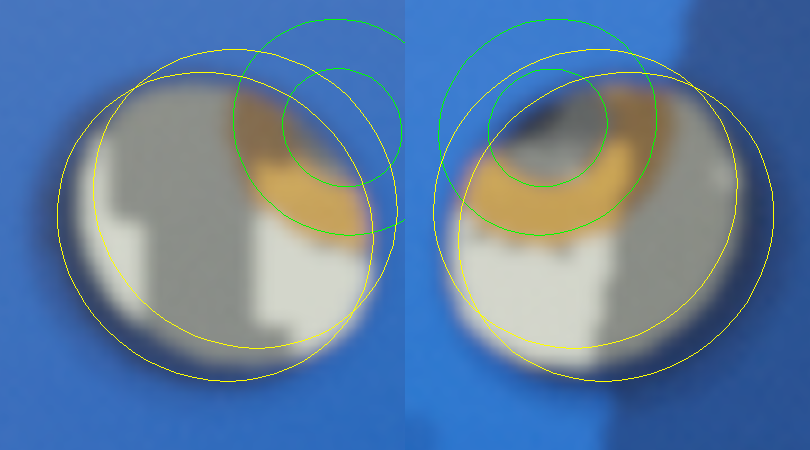

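Emit:
servo_tool([
  [0,0.15,-0.11,0,1],
  [0,0,0,0,1],
  [0,0,0,0,1],
  [0,0,0,0,1],
  [0,0,0,0,1],
  [0,0,0,0,1],
  [0,0,0,0,1],
  [0,0,0,0,1],
  [0,0,0,0,1],
  [0,0,0,0,1],
])

```text
clock: 20.45
tcp_pos: [0.5886, 0.1313, 0.1216]
orientation: [0.706, -0.038, 0.706, 0.038]
wrist_force: [0.4, -0.4, -1.1]
finger_gap: 0.0152
```

```bash
cat > chk.py <<'E'
from h import *
import sys
tag=sys.argv[1]
s9=9;q=optics.read_camera("wrist");st=env.get_state();print(st["clock"],st["tcp_pos"],Rt(st)[:,0],st["wrist_force"],st["finger_gap"])
a=cv2.resize(q["pixels"],None,fx=s9,fy=s9,interpolation=cv2.INTER_CUBIC)
cv2.imwrite(f"pics/hw{tag}.png",np.hstack([a[140*9:190*9,160*9:205*9],a[140*9:190*9,345*9:390*9]]))
q=optics.read_camera("top");a=q["pixels"];s=24
F=np.array([.5887,.1305]);al=.1073;c,sn=np.cos(al),np.sin(al);Rm=np.array([[c,-sn],[sn,c]]);out=[]
for pt in((-.052,-.037),(.052,-.037)):
    w=Rm@np.array(pt)+F; h=proj(q,[*w,.1165]); x0,y0=int(h[0])-8,int(h[1])-8
    cr=cv2.resize(a[y0:y0+17,x0:x0+17],None,fx=s,fy=s,interpolation=cv2.INTER_NEAREST)
    for z,col,r in((.1165,(0,255,255),.007),(.095,(0,255,0),.003),(.095,(0,255,0),.0055)):
        P=[proj(q,[*(w+r*np.array([np.cos(g),np.sin(g)])),z]) for g in np.linspace(0,6.28,40)]
        cv2.polylines(cr,[np.array([((u-x0+.5)*s,(v-y0+.5)*s) for u,v in P],np.int32)],True,col,1)
    out.append(cr)
cv2.imwrite(f"pics/ht{tag}.png",np.hstack(out))
q=optics.read_camera("scene");cv2.imwrite(f"pics/hs{tag}.png",cv2.resize(q["pixels"][150:225,320:410],None,fx=7,fy=7,interpolation=cv2.INTER_CUBIC))
E
python3 chk.py 1
```

```text
20.5 [0.58863684 0.13127604 0.12160097] [ 1.11087039e-05  8.69988582e-05 -9.99999996e-01] [-0.0078967  -0.1224984  -1.58657351] 0.015454460320946344
```

View pics/hw1.png

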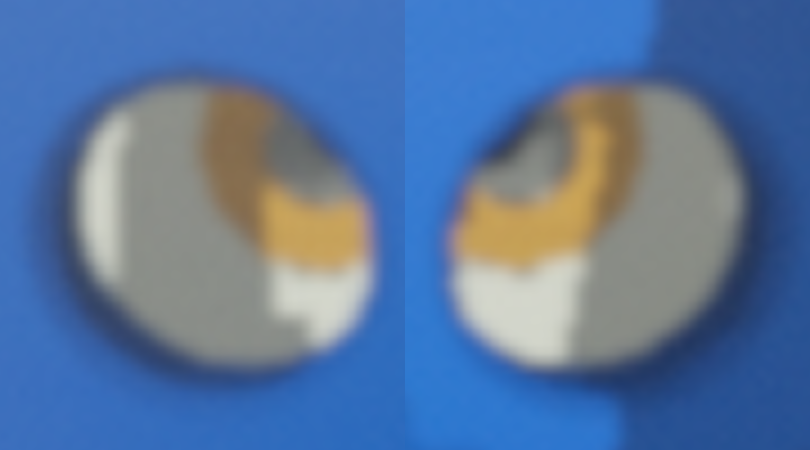

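View pics/ht1.png

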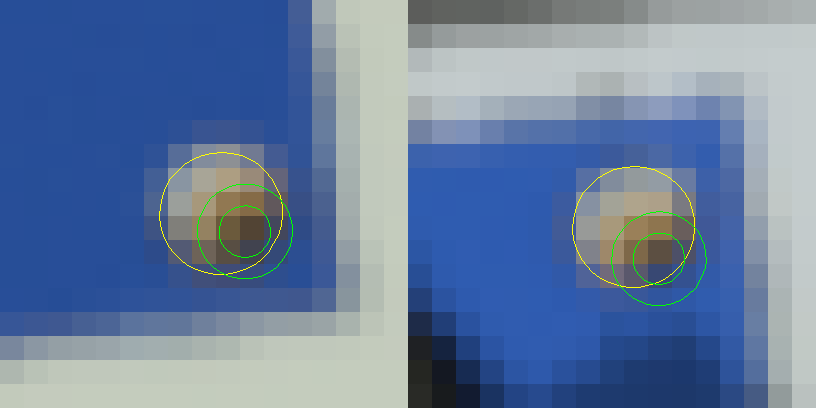

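View pics/hs1.png

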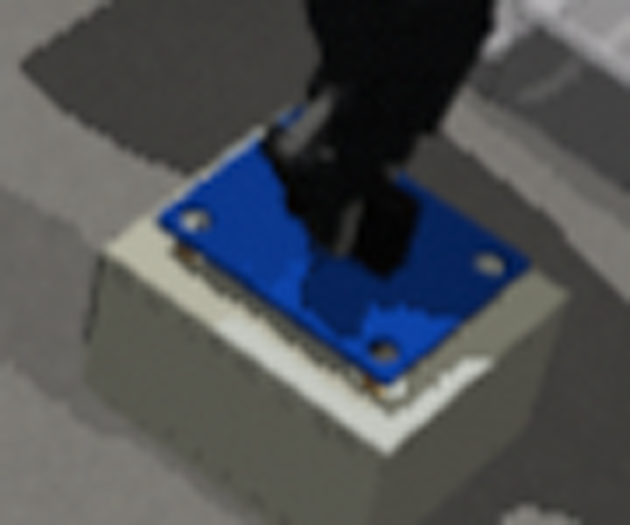

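```bash
python3 - <<'E'
from h import *
q=optics.read_camera("wrist");s=env.get_state();R=Rt(s)
f=lambda uv,z:np.round(1000*(R.T@(atz(q,uv,z)-s["tcp_pos"])),2)
g=lambda x,y,r=0:((160 if not r else 300)+(x+.5)/9-.5,140+(y+.5)/9-.5)
print("ring bottoms L,R (+5.5)",f(g(318,270),.095),f(g(520,268,1),.095))
print("bore bottoms L,R (+3)",f(g(318,205),.095),f(g(520,202,1),.095))
print("ring outer L (-5.5 y)",f(g(200,150),.095)," R(+5.5)",f(g(642,150,1),.095))
for z in(.115,.1165):
  print("toprim bottom(+7)",f(g(225,388),z),f(g(580,388,1),z),"toprim top(-7)",f(g(210,75),z),f(g(620,75,1),z))
  print("rim L hole: left",f(g(40,230),z),"right",f(g(377,240),z)," R hole: left",f(g(446,240,1),z),"right",f(g(783,230,1),z))
E
```

```text
ring bottoms L,R (+5.5) [ 26.61 -37.23 -45.85] [ 26.62  37.66 -45.96]
bore bottoms L,R (+3) [ 26.61 -37.   -49.23] [ 26.61  37.41 -49.39]
ring outer L (-5.5 y) [ 26.61 -42.77 -52.05]  R(+5.5) [ 26.62  43.4  -52.06]
toprim bottom(+7) [  6.61 -37.51 -44.98] [  6.62  36.28 -44.98] toprim top(-7) [  6.61 -37.05 -59.3 ] [  6.61  36.95 -59.31]
rim L hole: left [  6.61 -45.25 -52.32] right [  6.61 -30.13 -51.86]  R hole: left [  6.61  29.71 -51.86] right [  6.62  44.85 -52.32]
toprim bottom(+7) [  5.11 -37.13 -45.38] [  5.12  35.91 -45.38] toprim top(-7) [  5.11 -36.68 -59.56] [  5.11  36.57 -59.57]
rim L hole: left [  5.11 -44.8  -52.65] right [  5.11 -29.83 -52.19]  R hole: left [  5.11  29.41 -52.2 ] right [  5.12  44.4  -52.65]
```

```bash
python3 - <<'E'
from h import *
from scipy.optimize import least_squares
q=optics.read_camera("scene")
M=[((195.5)/7-.5+320,220.5/7-.5+150),(384.5/7-.5+320,351.5/7-.5+150),(488.5/7-.5+320,264.5/7-.5+150)]
pat=[(-.052,-.037),(.052,-.037),(.052,.037)]
def res(v,full=0):
    Rm=Ro.from_euler("ZYX",[.1073,v[3],v[4]]).as_matrix()
    return np.concatenate([proj(q,Rm@np.array([*p,0])+v[:3])-m for p,m in zip(pat,M)])
def r2(v): return np.concatenate([res(v),[v[4]*50]])
o=least_squares(r2,[.59,.131,.1165,0,0]);print("x y ztop pitch roll",np.round(o.x,4),np.round(o.fun,2))
for p in (.02,-.02): print(np.round(least_squares(lambda w:res([*w,p,0]),[.59,.131,.1165]).fun,2))
print(np.round(least_squares(lambda w:res([*w,0,0]),[.59,.131,.1165]).fun,2))
E
```

```text
x y ztop pitch roll [ 5.925e-01  1.283e-01  1.190e-01  5.000e-04 -1.200e-03] [ 0.12  0.02 -0.21  0.13  0.1  -0.16 -0.06]
[ 0.22 -0.25 -0.25  0.27  0.04 -0.02]
[ 0.02  0.34 -0.17 -0.    0.16 -0.33]
[ 0.12  0.04 -0.21  0.14  0.1  -0.18]
```

```bash
python3 - <<'E'
from h import *
print(order.hand_in()); s=env.get_state();print(s["clock"],s["tcp_pos"],s["finger_gap"])
E
```

```text
the job is handed in; nothing more can be done
None
the job is handed in; nothing more can be done
```

The drawer is shut and the arm is holding the cover plate above the feeder, lined up with the threads. I handed the job in at about 21 s of the 54 s allowed.

**Drawer:** I pushed it with the shut fingers until it stopped. The push force rose to about 10 N while the fingers stayed put. A wrist picture afterwards put the drawer face within about 2 mm of the shut position, and the feeder edge was off by a similar amount the same way.

**Plate:** I lifted it by the handle, carried it over at 0.19 m, and lowered it once. It did not go below about 109 mm on the way, and the wrist force stayed at 1–2 N, so it did not touch the feeder. The finger gap stayed at 15 mm.

**Alignment:** After a small correction (+1.5 mm in y, −1.1 mm in x, feeder axes), the last wrist picture shows the holes and threads centred within about 0.5 mm, with matching yaw. The top camera agrees to about 1 mm.
- The brass shows through the holes in both views.
- Only one row of holes could be seen from each side, because the gripper hid the rest. The far +y hole was never checked against its thread.

**Level and height:** The scene-camera fit gives less than 2 mrad of tilt, though it is only sensitive to about 20 mrad. The tool is within 0.1 mrad of vertical.
- The gap comes out at about 15 to 17 mm from the arm pose and wrist camera.
- The scene camera alone reads about 18 mm. I took that as its calibration error, since it was about 2.5 mm off in x and y as well.

I didn't get a final state reading, because the robot stopped answering once the job was handed in.

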